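# Preset a timer module by clicks and unclip it from its rail

### The job

While the timer module is still clipped on its rail, turn its blue dial counter-clockwise all the way to its stop, then clockwise exactly four clicks. Then pull the module straight up off the rail against its sprung catches and set it down gently, not dropped, upright on the floor of the blue tray, with the dial still on the fourth click; leave the other things on the bench where they are.

Things in the scene. Friction and masses are not known exactly. Their poses are not given: they have to be found in the camera images.
- timer_center (a point): Centre of the white timer module, half-way up its housing: 28 mm above its feet and below its flat top; x across the rail, y along it, z up. Housing 70 (x) by 52 (y) by 56 mm high, about 0.2 to 0.35 kg. For lifting, grip its ribbed +y and -y faces (52 mm apart) at mid length, in the upper half; beside them is free air from the top to 34 mm below it.
- timer: The same module with its dial; origin under its feet, 28 mm below timer_center, same axes. The feet straddle the rail, about 1 mm of play. Two sprung rollers in steel brackets before and behind them (x) hold it down and let go when it is pulled straight up with 7 to 15 N, within 8 mm; nothing to press. Feet are clear of rail and brackets after 35 mm.
- dial_grip (a point): Point on the axis of the dial, half-way up it, 12 mm above the housing's top. Round blue dial, 38 mm across, 24 mm high, upright at the middle of the module's top, white pointer line on it. Grip it across its sides from above, at any yaw, fingertips just clear of the housing.
- dial (a joint): Dial angle, rad: 0 at the counter-clockwise stop (pointer at the red mark), growing clockwise seen from above, to 2.79 at the other stop. It clicks every 0.349 rad (20 degrees), springs into the nearest click when let go; a click takes about 0.15 N m. Four clicks is 1.396: pointer along the module's +x, at the middle one of nine marks.
- rail_top (a point): Middle of the top of the steel rail, 34 mm above the bench; x across the rail, y along it. Rail 35 mm wide, 164 mm long, with low black end clamps (5 mm above the rail) beside the module. Clipped on, the module's centre is 12 mm above this point.
- rail_stand: The rail stand, fixed to the bench: grey plate 126 (x) by 170 mm (y); the brackets of the catches reach 35 mm above the bench. Origin under its middle on the bench, 34 mm below rail_top; same axes.
- tray_in (a point): Centre of the inner floor of the open blue tray, 4 mm above the bench; the tray is fixed, 130 mm (x) by 160 mm (y) outside, walls 4 mm thick and 22 mm high over the bench; x and y along its sides. When the module stands on the floor, its centre is 28 mm above this point.
- dish: Round metal dish, 92 mm across, 21 mm high; stands by, leave alone. Origin at the centre of its underside.
- pen: White marker with a black cap, 130 mm long, lying; stands by, leave alone. Origin under its middle.
- white_case: White plastic case 92 by 115 by 42 mm; stands by, leave alone. Origin at the centre of its underside.
- cutters: Side cutters with yellow grips, 155 mm long; stand by, leave alone. Origin under their middle.

How it is judged:
By the outcome, as a careful person would: the job done as asked, in the order asked, and still so for the second after the job is handed in, with the robot touching nothing.
It also fails if it takes over 72 s, if anything falls off the work surface, if the arm or the gripper's body presses on something with over 40 N, if the wrist force passes 120 N, or if a joint passes its speed limit or range.

### The arm

A 7-joint arm with a two-finger parallel gripper is mounted at the origin on a cart in front of the work surface, level with it; the furniture and walls round the work are solid. World frame = base frame: x ahead of the robot, y to its left, z up, the work surface at z = 0. Lengths are in m, angles in rad, forces in N, time in s.
With the tool pointing down it reaches from about 0.4 to 0.875 m from the base axis. Payload 6.5 kg.
Tool frame: the origin (TCP) lies midway between the tips of the shut fingers; the grasp point (between the pads) lies grip_point_offset behind it (grip_point_offset is the distance from the TCP to the grasp point, in m); z points along the fingers, y is the line along which they close (so a half turn about z gives the same grasp; the last joint's range is limited). The gripper opens to 88 mm and grips with 3 to 60 N. Pads are 18 mm wide; open, the fingers measure 123 mm over their backs; the gripper's body (75 mm by 187 mm) begins 45 mm behind the grasp point.
Start: joints at [-1.274, 0.536, -0.004, 1.538, 0.003, 1.067, -0.071], TCP at [0.231, 0.608, 0.239] pointing down, gripper open.
Joint ranges: [-2.7, 2.7], [-0.37, 2.16], [-1.27, 1.26], [0.24, 2.4], [-1.31, 4.45], [0.19, 1.91], [-2.76, 2.76]. Speed limits (rad/s): [2.39, 2.39, 3.14, 3.14, 3.14, 3.14, 3.14].

### API

Orientations are given as [roll, pitch, yaw] about the fixed x, y, z axes, in that order (R = Rz(yaw) Ry(pitch) Rx(roll)).
In Python, from workcell import state, snapshot, camera_params, close_job, outline_of, pinpoint, grip_point_offset gives the robot as it stands.
- The arm moves only by the shell command python3 -m handwheel 'ROWS' [FORCE]. ROWS is JSON, a list of rows, each a list of 3 entries, a list of its own where there are three numbers: the opening, from -1 (shut) to 1 (fully open), then the shift along the world's x, y, z in cm, then the turn about the world's z in degrees. A call has 1 to 5 rows; each row shifts and turns the commanded pose from where the row before left it; what a row does not reach is not made up. A row lasts 1/12 s, in which the tool goes at most 41.7 mm and 7.16 degrees, less where a joint would pass 70% of its speed; a pose out of reach is approached as far as the arm can. A call is refused whole if a number of a shift passes 4.17 or a number of a turn 7.16, either way. A call with a gripper value outside its range is refused whole. The fingers move at their own pace and stop on an object; FORCE is the grip in N (left out, the last holds). Time passes only in rows, so rows that do not move let the fingers close. It gives the time, the measured TCP pose, the force, the opening and the grip force at its end, in the units of the state.
- state(): the state, without advancing time (a new reading comes with each control period).
- snapshot(name): name is "scene" or "top"; returns the picture (400x640x3 uint8, red, green, blue); there is no depth.
- camera_params(name): a dict with "K" (3x3 intrinsics, pixels), "dist" ([k1, k2, p1, p2, k3] as OpenCV has them; the pictures are not rectified), "pose" (4x4, takes a point from camera to world coordinates). Camera axes: x right, y down, z forward; pixel columns grow to the right and rows downward; lengths in m; the calibration is good to about 2 mm. A picture is of the moment at which its call begins. camera_params takes no time and is no camera call.
- close_job(): hands the job in; it is judged then, once.
Trained networks look in the newest picture that a camera, given by its name, has taken for a name from the list of things; names that differ only in an ending like _2 or _b are one class to them, and where a whole thing is asked for, a point or a joint stands for the part that bears it (a point fixed in the world has none). Each returns a list of dicts, best first, with "conf" (0 to 1); they miss things now and then, are a little off and sometimes report something else, mostly with a low value. They report only what shows in the picture. A call takes as long as a camera call.
- outline_of(camera, target): "region" (400x640 bool, what is visible of it).
- pinpoint(camera, target): "point" ([x, y, z] in m, in world coordinates, good to about 4 mm: a listed point, or the origin of a listed thing).
The state is a dict: "clock": time; "q": joint angles; "joint_vel": joint speeds; "joint_efforts": joint torques, N m; "position": TCP position; "eef_rot": TCP orientation; "wrist_force": force on the tool from outside, world axes, zero at the start; "wrist_torque": the same for the moment, N m; "gripper_width": finger opening in m; "grip_force": force on a finger pad.
Only numpy, scipy, OpenCV 4.12 (cv2) and the standard library are available. Lean on these libraries where they do the work, as an engineer would, in place of code of your own. Each camera call takes 0.05 s, during which the arm holds its last target. There are 200 camera calls.

## Working session

There is one attempt and no reset: what is moved stays moved. The work goes in short steps, Python scripts to look and compute and a shell command to move; the robot and the scene stay as the last step left them, time stands still between calls to the robot, and variables do not carry over. Pictures are saved under pics/ and viewed, at most 10 in all, crops included, and the job is handed in when it is done.

```bash
mkdir -p pics; cat > h.py <<'E'
import numpy as np, cv2
from workcell import *
def snap(cam,name,crop=None,scale=1):
    im=snapshot(cam)
    if name:
        o=im[:,:,::-1]
        if crop: o=o[crop[1]:crop[3],crop[0]:crop[2]]
        cv2.imwrite('pics/'+name,cv2.resize(o,None,fx=scale,fy=scale,interpolation=cv2.INTER_CUBIC))
    return im
def proj(cam,P):
    c=camera_params(cam);T=np.linalg.inv(c['pose'])
    return cv2.projectPoints(np.array(P,float).reshape(-1,3),cv2.Rodrigues(T[:3,:3])[0],T[:3,3],np.array(c['K']),np.array(c['dist']))[0][:,0]
def unproj(cam,uv,z):
    c=camera_params(cam)
    n=cv2.undistortPoints(np.array(uv,float).reshape(-1,1,2),np.array(c['K']),np.array(c['dist']))[:,0]
    d=np.c_[n,np.ones(len(n))]@c['pose'][:3,:3].T;o=c['pose'][:3,3]
    return o+d*((z-o[2])/d[:,2])[:,None]
E
python3 - <<'E'
from h import *
a=snap('scene',None);b=snap('top',None)
cv2.imwrite('pics/a.png',a[:,:,::-1]);cv2.imwrite('pics/b.png',b[:,:,::-1])
for cam in('scene','top'):
    for t in('timer_center','dial_grip','rail_top','tray_in','timer','rail_stand'):
        for r in pinpoint(cam,t)[:2]: print(cam,t,np.round(r['point'],4),round(r['conf'],2))
s=state();print(s,grip_point_offset)
E
```

```text
scene dial_grip [0.483  0.1179 0.0881] 0.43
scene rail_top [0.482  0.1184 0.0313] 0.95
scene tray_in [ 0.4932 -0.1152  0.0042] 0.76
scene timer [0.4805 0.1184 0.0172] 0.92
scene rail_stand [0.4834 0.117  0.004 ] 0.92
top timer_center [0.4875 0.1173 0.0474] 0.97
top dial_grip [0.4835 0.1204 0.0848] 0.5
top rail_top [0.4824 0.1219 0.0359] 0.62
top tray_in [ 0.4918 -0.1136  0.0067] 0.61
top tray_in [ 6.603e-01  3.410e-01 -6.000e-04] 0.29
top timer [0.4834 0.1177 0.0185] 0.95
top rail_stand [0.4837 0.1193 0.0014] 0.71
top rail_stand [0.4822 0.1208 0.034 ] 0.35
{'clock': 0.7, 'q': array([-1.27419996,  0.53634936, -0.00438398,  1.53789354,  0.00256731,
        1.06730841, -0.07120991]), 'joint_vel': array([ 7.88891685e-04,  8.90575817e-04,  9.02157863e-04,  3.75233496e-04,
       -3.12238091e-05, -4.89622857e-04,  2.07215957e-03]), 'joint_efforts': array([-1.25554317e-03, -5.70762098e+01,  9.89662036e-01, -2.51881206e+01,
       -5.60460635e-02,  1.10329202e-02,  3.49844902e-05]), 'position': array([0.23067755, 0.60768893, 0.2387514 ]), 'eef_rot': array([3.14154521e+00, 5.20320653e-06, 2.77879334e+00]), 'wrist_force': array([-0.30912104,  0.10747421, -0.53787076]), 'wrist_torque': array([0.04881423, 0.02184621, 0.00418117]), 'grip_force': 0.0, 'gripper_width': 0.08804084132556923} 0.0187
```

View pics/a.png

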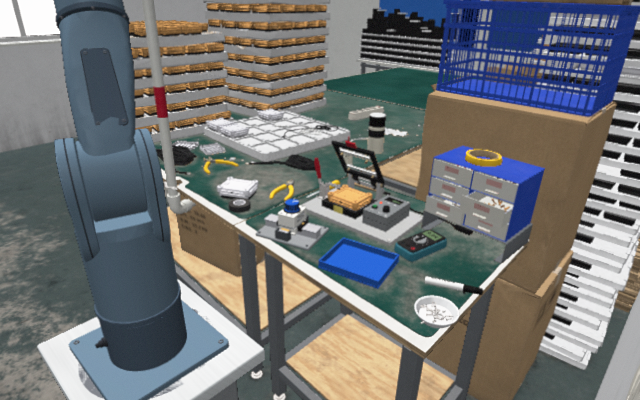

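View pics/b.png

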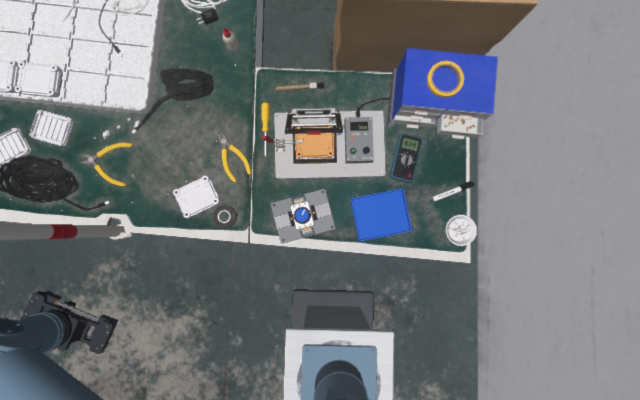

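The scene picture shows the module with its blue dial at (291,207), the tray at (358,262), and a vertical red and white post at the bench edge at (178,205). In the top picture the dial is at (302,214), the tray at (381,214) and the post's foot at (122,226). Both the stand and the tray are turned by about 10 to 20 degrees.

```bash
python3 - <<'E'
from h import *
im=snap('top','c.png',(250,170,430,260),4)
p=lambda uv,z:np.round(unproj('top',uv,z),4)
print('post foot',p([[122,226]],0),p([[65,231]],.3)); print('scene post',np.round(unproj('scene',[[180,205]],0),3))
print('cam',camera_params('top')['pose'][:3,3],camera_params('scene')['pose'][:3,3])
for z in(.1,.2,.3,.5,.8): print(z,np.round(proj('top',[[.46,.6,z]]),0),np.round(proj('scene',[[.46,.6,z]]),0))
for t,z in(('timer',0.062),('tray_in',.022),('rail_stand',0.004),('dial',.098)):
    for cam in('top','scene'):
        for r in outline_of(cam,t)[:1]:
            m=r['region'].astype(np.uint8);c=max(cv2.findContours(m,0,2)[0],key=cv2.contourArea)[:,0]
            w=unproj(cam,c,z)[:,:2].astype(np.float32)
            print(t,cam,round(r['conf'],2),cv2.minAreaRect(w))
E
```

```text
post foot [[0.4397 0.6542 0.    ]] [[0.4281 0.651  0.3   ]]
scene post [[0.357 0.497 0.   ]]
cam [0.45401232 0.06772183 1.3414575 ] [-0.21799012 -0.63907472  0.60513299]
0.1 [[126. 219.]] [[188. 159.]]
0.2 [[109. 218.]] [[184. 130.]]
0.3 [[ 89. 218.]] [[180. 100.]]
0.5 [[ 32. 216.]] [[172.  32.]]
0.8 [[-133.  209.]] [[157. -87.]]
timer top 0.69 ((0.48483824729919434, 0.12009680271148682), (0.07071006298065186, 0.053272031247615814), 15.923251152038574)
timer scene 0.57 ((0.47843217849731445, 0.11105155199766159), (0.19140365719795227, 0.07414787262678146), 45.03762435913086)
tray_in top 0.88 ((0.49406182765960693, -0.11037857085466385), (0.13174040615558624, 0.16233406960964203), 12.362255096435547)
tray_in scene 0.88 ((0.48192262649536133, -0.1212441623210907), (0.15746039152145386, 0.17109175026416779), 12.799186706542969)
rail_stand top 0.96 ((0.485932856798172, 0.11952143907546997), (0.127627894282341, 0.17182958126068115), 17.237590789794922)
rail_stand scene 0.57 ((0.4989003539085388, 0.1367821842432022), (0.17089056968688965, 0.19864210486412048), 16.156143188476562)
dial top 0.58 ((0.4831763207912445, 0.11981584131717682), (0.036064211279153824, 0.03611116111278534), 1.61953866481781)
dial scene 0.44 ((0.4686395525932312, 0.10095787793397903), (0.07123493403196335, 0.03698776662349701), 45.02077865600586)
```

View pics/c.png

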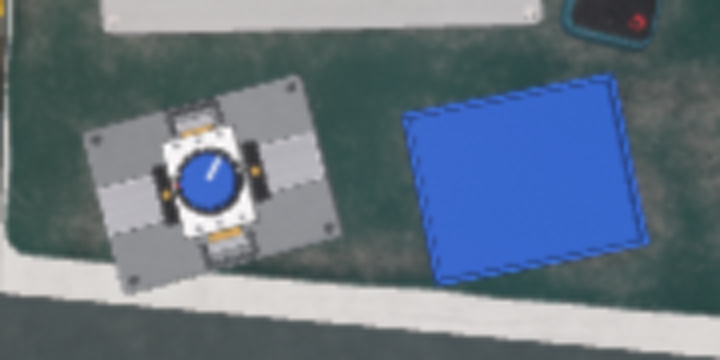

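```bash
python3 - <<'E'
from h import *
from scipy.optimize import least_squares
for a,b in(((65,231),(161,105)),((122,226),(178,204)),((20,235),(152,40))):
    r=least_squares(lambda P:np.r_[proj('top',P)[0]-a,proj('scene',P)[0]-b],[.4,.5,.2]);print(r.x.round(3),r.cost)
# pointer
im=snap('top',None)
hsv=cv2.cvtColor(im,cv2.COLOR_RGB2HSV)
print(proj('top',[[.4834,.1197,.098],[.502,.1197,.098],[.4834,.1387,.098]]))
u=np.argwhere((hsv[200:230,288:318,1]<110)&(hsv[200:230,288:318,2]>150))+[200,288]
d=np.array([302.4,215]);
w=unproj('top',u[:,::-1],.098)[:,:2]-[.4834,.1197];k=np.hypot(*w.T)<.0165
print(w[k].round(4),np.degrees(np.arctan2(w[k,1],w[k,0])).round(0))
E
```

```text
[0.427 0.664 0.278] 0.15805970091716265
[ 0.442  0.693 -0.095] 2.3804863873761084
[0.42  0.636 0.477] 4.1429103275217365
[[301.5419002  215.41387029]
 [301.75459096 208.71915095]
 [294.69604964 215.22180334]]
[[ 0.0151 -0.0036]
 [ 0.0152 -0.0063]
 [ 0.0124 -0.0037]
 [ 0.0124 -0.0064]
 [ 0.0095 -0.001 ]
 [ 0.0096 -0.0037]
 [ 0.0067 -0.0011]
 [ 0.0068 -0.0038]
 [ 0.004  -0.0011]] [-13. -23. -16. -27.  -6. -21.  -9. -29. -16.]
```

```bash
python3 -m handwheel '[[1,[1.5,-2.9,0],0],[1,[1.8,-3.5,0],0],[1,[1.8,-3.5,0],0],[1,[1.8,-3.5,0],0],[1,[1.8,-3.5,0],0]]' && python3 -m handwheel '[[1,[1.8,-3.5,0],0],[1,[1.8,-3.5,0],0],[1,[1.8,-3.5,0],0],[1,[1.8,-3.5,0],0],[1,[1.8,-3.5,0],0]]' && python3 -m handwheel '[[1,[1.8,-3.5,0],0],[1,[1.8,-3.5,0],0],[1,[1.8,-3.5,0],0],[1,[1.8,-3.5,0],0],[1,[0,0,0],0]]'; python3 -c "
from h import *
print(state()['q'].round(3))"
```

```text
clock: 1.62
position: [0.3183, 0.437, 0.2388]
eef_rot: [3.141, 0.0, 2.779]
wrist_force: [0.2, -0.2, -0.1]
gripper_width: 0.0881
grip_force: 0.0
clock: 2.03
position: [0.4083, 0.262, 0.239]
eef_rot: [3.141, 0.0, 2.779]
wrist_force: [0.7, -0.2, 0.7]
gripper_width: 0.088
grip_force: 0.0
clock: 2.45
position: [0.4829, 0.1156, 0.2393]
eef_rot: [-3.14, 0.004, 2.768]
wrist_force: [-0.3, -0.4, 0.4]
gripper_width: 0.0881
grip_force: 0.0
[-0.505  0.274  0.21   1.948 -0.066  0.925  0.935]
```

```bash
python3 -m handwheel '[[1,[0.06,0.39,-1],-7],[1,[0,0,-1],-7],[1,[0,0,-1],-7],[1,[0,0,-1],-7],[1,[0,0,-1],-7]]' && python3 -m handwheel '[[1,[0,0,-1],-7],[1,[0,0,-1],-7],[1,[0,0,-1],-7],[1,[0,0,-1],-7],[1,[0,0,-1],-7]]' && python3 -m handwheel '[[1,[0,0,-1],-7],[1,[0,0,-1],-7],[1,[0,0,-0.5],-4],[0.5,[0,0,0],0],[0.5,[0,0,0],0]]'; python3 -c "
from h import *
snap('top','d.png',(260,170,350,240),6);print(state()['position'],state()['eef_rot'],state()['q'].round(2))"
```

```text
clock: 2.87
position: [0.4803, 0.1279, 0.1884]
eef_rot: [3.141, 0.0, 2.162]
wrist_force: [-0.3, 0.0, -0.5]
gripper_width: 0.0883
grip_force: 0.0
clock: 3.28
position: [0.4803, 0.1279, 0.1384]
eef_rot: [3.141, -0.0, 1.551]
wrist_force: [0.3, 0.2, 0.3]
gripper_width: 0.0885
grip_force: 0.0
clock: 3.7
position: [0.4802, 0.1278, 0.1137]
eef_rot: [-3.141, 0.0, 1.246]
wrist_force: [0.4, -0.3, 0.0]
gripper_width: 0.0767
grip_force: 0.0
[0.48044348 0.12782502 0.11398642] [ 3.14131638e+00 -1.51134929e-04  1.24567648e+00] [-0.72  0.51  0.47  2.05 -0.37  0.66 -0.34]
```

View pics/d.png

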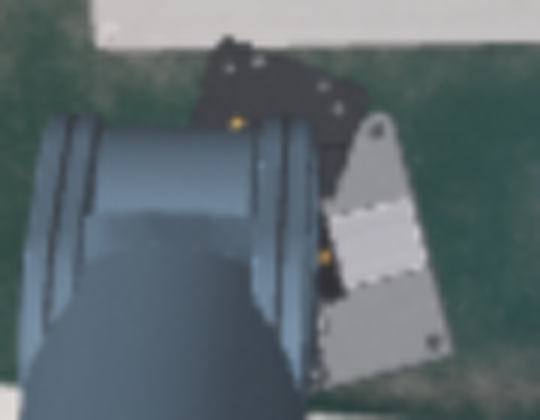

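The arm hides the module here, with only the stand's right half showing around (385,250). I'll correct the position, since the TCP is 3 mm and 8 mm off, and then descend.

```bash
python3 -m handwheel '[[0.5,[0.3,-0.83,0],0],[0.5,[0,0,0],0],[0.5,[0,0,-1.5],0],[0.5,[0,0,-1.5],0],[0.5,[0,0,-0.7],0]]' 25 && python3 -m handwheel '[[0.5,[0,0,0],0],[0.5,[0,0,0],0]]'
```

```text
clock: 4.17
position: [0.483, 0.1188, 0.0759]
eef_rot: [-3.141, 0.0, 1.243]
wrist_force: [0.1, -0.5, 0.2]
gripper_width: 0.066
grip_force: 0.0
clock: 4.33
position: [0.4834, 0.1189, 0.0769]
eef_rot: [-3.141, 0.0, 1.243]
wrist_force: [0.5, -0.2, 0.2]
gripper_width: 0.0661
grip_force: 0.0
```

```bash
python3 -m handwheel '[[-0.1,[0,0,0],0],[-0.2,[0,0,0],0],[-0.3,[0,0,0],0],[-0.3,[0,0,0],0],[-0.3,[0,0,0],0]]' 25 ; python3 -m handwheel '[[-0.3,[0,0,0],0],[-0.3,[0,0,0],0],[-0.3,[0,0,0],0]]'
```

```text
clock: 4.75
position: [0.4837, 0.1194, 0.0771]
eef_rot: [3.141, -0.0, 1.243]
wrist_force: [0.4, -0.6, 0.8]
gripper_width: 0.0371
grip_force: 25.0
clock: 5.0
position: [0.4837, 0.1194, 0.077]
eef_rot: [3.141, -0.0, 1.243]
wrist_force: [0.4, -1.1, 3.9]
gripper_width: 0.0373
grip_force: 25.0
```

```bash
cat > t.py <<'E'
from workcell import state
import numpy as np
s=state();print('yaw',np.degrees(s['eef_rot'][2]).round(2),'tz',s['wrist_torque'].round(3),'F',s['wrist_force'].round(1),s['gripper_width'])
E
for i in 1; do
python3 -m handwheel '[[-0.3,[0,0,0],4],[-0.3,[0,0,0],5],[-0.3,[0,0,0],5],[-0.3,[0,0,0],5],[-0.3,[0,0,0],5]]' >/dev/null; python3 t.py
python3 -m handwheel '[[-0.3,[0,0,0],5],[-0.3,[0,0,0],5],[-0.3,[0,0,0],5],[-0.3,[0,0,0],5],[-0.3,[0,0,0],5]]' >/dev/null; python3 t.py
python3 -m handwheel '[[-0.3,[0,0,0],5],[-0.3,[0,0,0],5],[-0.3,[0,0,0],5],[-0.3,[0,0,0],5],[-0.3,[0,0,0],5]]' >/dev/null; python3 t.py
python3 -m handwheel '[[-0.3,[0,0,0],5],[-0.3,[0,0,0],5],[-0.3,[0,0,0],5],[-0.3,[0,0,0],5],[-0.3,[0,0,0],5]]'; python3 t.py; done
```

```text
yaw 95.45 tz [-0.178  0.22  -0.33 ] F [-1.  -0.5  4.2] 0.03734230341491834
yaw 120.42 tz [-0.192  0.376 -0.062] F [-2.  -0.6  5.5] 0.037310929466831184
yaw 145.45 tz [-0.209  0.47   0.061] F [-1.8 -0.1  7.3] 0.037355061705379
clock: 6.67
position: [0.4826, 0.119, 0.077]
eef_rot: [-3.141, -0.001, 2.975]
wrist_force: [-2.3, -1.3, 5.5]
gripper_width: 0.0371
grip_force: 25.0
yaw 170.46 tz [-0.221  0.546  0.07 ] F [-2.3 -1.3  5.5] 0.037131040189114096
```

```bash

python3 -m handwheel '[[-0.3,[0,0,0],4],[-0.3,[0,0,0],0]]' >/dev/null; python3 t.py
python3 -m handwheel '[[-0.3,[0,0,0],4],[-0.3,[0,0,0],0]]' >/dev/null; python3 t.py
python3 -m handwheel '[[-0.3,[0,0,0],4],[-0.3,[0,0,0],0]]' >/dev/null; python3 t.py
python3 -m handwheel '[[-0.3,[0,0,0],4],[-0.3,[0,0,0],0]]' >/dev/null; python3 t.py
python3 -m handwheel '[[-0.3,[0,0,0],3],[-0.3,[0,0,0],0]]' >/dev/null; python3 t.py
```

```text
yaw 174.39 tz [-0.194  0.519 -0.103] F [-1.8 -0.3  8.2] 0.037153315693865124
yaw 178.38 tz [-0.153  0.629 -0.036] F [-2.8 -0.8  8.9] 0.03721258676376257
yaw -177.6 tz [-0.293  0.627 -0.001] F [-2.8 -0.5  7.9] 0.03711431905469958
yaw -173.6 tz [-0.148  0.617  0.116] F [-2.5 -0.9  9.7] 0.037145554273477564
yaw -170.63 tz [-0.037  0.246  0.064] F [-0.8 -1.6  4.9] 0.03720967829422111
```

```bash

python3 -m handwheel '[[-0.3,[0,0,0],3],[-0.3,[0,0,0],0]]' >/dev/null; python3 t.py
python3 -m handwheel '[[-0.3,[0,0,0],3],[-0.3,[0,0,0],0]]' >/dev/null; python3 t.py
python3 -m handwheel '[[-0.3,[0,0,0],3],[-0.3,[0,0,0],0]]' >/dev/null; python3 t.py
```

```text
yaw -167.66 tz [-0.148  0.236 -0.009] F [-2.  -1.3  5.8] 0.03728106866056582
yaw -164.77 tz [-0.073  0.549 -0.608] F [-3.3 -0.7  6.9] 0.03722758497795693
yaw -161.82 tz [-0.057  0.37  -0.705] F [-0.8 -0.4  6.4] 0.037292201550384284
```

Torque jumped to -0.6 and then -0.7 N m, so the dial is at the stop, with a tool yaw of about 193–195°. Next I turn it clockwise about 80° from there.

```bash

python3 -m handwheel '[[-0.3,[0,0,0],-4],[-0.3,[0,0,0],0]]' >/dev/null; python3 t.py
python3 -m handwheel '[[-0.3,[0,0,0],-5],[-0.3,[0,0,0],-5],[-0.3,[0,0,0],-5],[-0.3,[0,0,0],-5],[-0.3,[0,0,0],0]]' >/dev/null; python3 t.py
python3 -m handwheel '[[-0.3,[0,0,0],-5],[-0.3,[0,0,0],-5],[-0.3,[0,0,0],-5],[-0.3,[0,0,0],-5],[-0.3,[0,0,0],0]]' >/dev/null; python3 t.py
python3 -m handwheel '[[-0.3,[0,0,0],-5],[-0.3,[0,0,0],-5],[-0.3,[0,0,0],-5],[-0.3,[0,0,0],-5],[-0.3,[0,0,0],0]]' >/dev/null; python3 t.py
python3 -m handwheel '[[-0.3,[0,0,0],-5],[-0.3,[0,0,0],-5],[-0.3,[0,0,0],-5],[-0.3,[0,0,0],-4],[-0.3,[0,0,0],0]]' ; python3 t.py
```

```text
yaw -166.02 tz [-0.037  0.356 -0.007] F [-1.2 -0.2  5.5] 0.037503122229919
yaw 174.02 tz [ 0.04   0.306 -0.12 ] F [-0.7 -0.   4.7] 0.03709280595411137
yaw 154.09 tz [ 0.032  0.265 -0.069] F [-1.1 -0.4  7.4] 0.037313047250719156
yaw 134.09 tz [-0.06   0.276 -0.046] F [-1.  -0.8  6.8] 0.037205581831658584
clock: 9.83
position: [0.4834, 0.1194, 0.0769]
eef_rot: [3.141, 0.0, 2.01]
wrist_force: [-0.6, -0.7, 3.4]
gripper_width: 0.0372
grip_force: 25.0
yaw 115.14 tz [-0.079  0.268 -0.086] F [-0.6 -0.7  3.4] 0.03716692317064659
```

```bash

python3 -m handwheel '[[0.5,[0,0,0],0],[0.5,[0,0,0],0],[0.5,[0,0,0],0],[0.5,[0,0,0],0],[0.5,[0,0,0],0]]' ; python3 -m handwheel '[[0.5,[0,0,2],0],[0.5,[0,0,3],0],[0.5,[0,0,3],-7],[0.5,[0,2,3],-7],[1,[0,3,0],-7]]'; python3 -m handwheel '[[1,[0,3.5,0],-7],[1,[0,3.5,0],-7],[1,[0,3,0],-7],[1,[0,2,0],-7],[1,[0,0,0],-7]]'; python3 -m handwheel '[[1,[0,0,0],-7],[1,[0,0,0],-7],[1,[0,0,0],-7],[1,[0,0,0],-7],[1,[0,0,0],0]]'
python3 - <<'E'
from h import *
im=snap('top',None)
o=im[195:235,280:325,::-1];cv2.imwrite('pics/e.png',cv2.resize(o,None,fx=13,fy=13,interpolation=cv2.INTER_CUBIC))
for t in('timer_center','dial_grip','timer'):
    for r in pinpoint('top',t)[:1]: print(t,np.round(r['point'],4),round(r['conf'],2))
for t,z in(('timer',0.074),('dial',.098)):
    for r in outline_of('top',t)[:1]:
        m=r['region'].astype(np.uint8);c=max(cv2.findContours(m,0,2)[0],key=cv2.contourArea)[:,0]
        print(t,round(r['conf'],2),cv2.minAreaRect(unproj('top',c,z)[:,:2].astype(np.float32)))
hsv=cv2.cvtColor(im,cv2.COLOR_RGB2HSV)
u=np.argwhere((hsv[200:230,288:318,1]<110)&(hsv[200:230,288:318,2]>150))+[200,288]
w=unproj('top',u[:,::-1],.098)[:,:2]-[.4834,.1197];k=np.hypot(*w.T)<.0165
print(w[k].round(4),np.degrees(np.arctan2(w[k,1],w[k,0])).round(0))
# all-white module mask edges: rail plate angle
s=state();print(s['position'],np.degrees(s['eef_rot']))
E
```

```text
clock: 10.25
position: [0.4831, 0.1192, 0.0766]
eef_rot: [-3.141, -0.0, 2.011]
wrist_force: [0.1, 0.3, 0.3]
gripper_width: 0.0654
grip_force: 0.0
clock: 10.67
position: [0.4867, 0.1676, 0.1919]
eef_rot: [3.134, -0.002, 1.632]
wrist_force: [1.6, 0.0, -0.1]
gripper_width: 0.0707
grip_force: 0.0
clock: 11.08
position: [0.482, 0.2952, 0.1864]
eef_rot: [-3.14, -0.002, 1.035]
wrist_force: [0.1, 0.2, -0.1]
gripper_width: 0.088
grip_force: 0.0
clock: 11.5
position: [0.483, 0.2893, 0.1864]
eef_rot: [3.141, 0.001, 0.541]
wrist_force: [0.3, -0.2, 0.4]
gripper_width: 0.0879
grip_force: 0.0
timer_center [0.4885 0.1204 0.0493] 0.83
dial_grip [0.4819 0.1179 0.0861] 0.67
timer [0.4829 0.1169 0.0172] 0.6
timer 0.94 ((0.4845467805862427, 0.12069027125835419), (0.07076852768659592, 0.05479123070836067), 15.9307279586792)
dial 0.67 ((0.48456069827079773, 0.11985327303409576), (0.037349432706832886, 0.033296890556812286), 46.68571472167969)
[[0.0149 0.0048]
 [0.015  0.002 ]
 [0.0121 0.0047]
 [0.0122 0.0019]
 [0.0094 0.0046]
 [0.0094 0.0018]
 [0.0067 0.0017]
 [0.0039 0.0016]] [18.  8. 21.  9. 26. 11. 14. 23.]
[0.48326969 0.28922528 0.1867397 ] [-1.79984888e+02  2.39115240e-03  3.13189472e+01]
```

View pics/e.png

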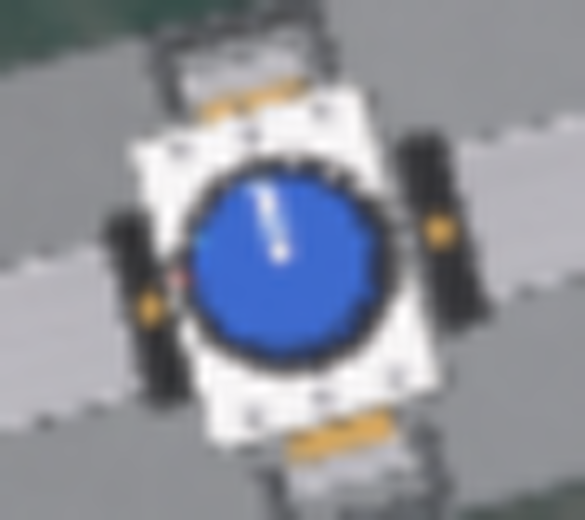

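The pointer runs from (280,250) to (263,185), about 15° counter-clockwise of image up. That lies along the module's +x (yaw about 16°), at the middle mark, so the dial is on click 4. The red mark at (178,278) agrees. Now I move in for the lift grasp.

```bash

python3 -m handwheel '[[1,[0,-2,0],-5],[1,[0,-3.5,0],-5],[1,[0,-3.5,0],-4.9],[1,[0,-3.5,0],0],[1,[0,-2.5,0],0]]' ; python3 -m handwheel '[[1,[0.07,-1.95,0],0],[1,[0,0,0],0],[1,[0,0,0],0],[1,[0,0,0],0]]'
```

```text
clock: 12.22
position: [0.483, 0.136, 0.1869]
eef_rot: [3.141, 0.0, 0.283]
wrist_force: [-0.1, -0.6, 0.3]
gripper_width: 0.088
grip_force: 0.0
clock: 12.55
position: [0.4841, 0.1208, 0.1868]
eef_rot: [-3.141, -0.0, 0.286]
wrist_force: [-0.0, 0.0, 0.0]
gripper_width: 0.0879
grip_force: 0.0
```

```bash

python3 -m handwheel '[[1,[0,-0.1,-3],0],[1,[0,0,-4],0],[1,[0,0,-3],0],[1,[0,0,-1.5],0],[1,[0,0,0],0]]' ; python3 -m handwheel '[[1,[0,0,-1.5],0],[1,[0,0,-1.3],0],[1,[0,0,0],0],[1,[0,0,0],0]]'
```

```text
clock: 12.97
position: [0.4816, 0.1199, 0.0686]
eef_rot: [-3.141, 0.006, 0.288]
wrist_force: [0.8, 0.4, 0.8]
gripper_width: 0.0885
grip_force: 0.0
clock: 13.3
position: [0.4843, 0.1196, 0.0443]
eef_rot: [-3.141, -0.0, 0.286]
wrist_force: [0.3, -0.7, 0.3]
gripper_width: 0.0886
grip_force: 0.0
```

```bash

python3 -m handwheel '[[0.5,[0,0,0],0],[0.3,[0,0,0],0],[0.1,[0,0,0],0],[0.1,[0,0,0],0],[0.1,[0,0,0],0]]' 35; python3 -m handwheel '[[0,[0,0,0],0],[0,[0,0,0],0],[0,[0,0,0],0],[0,[0,0,0],0]]'
```

```text
clock: 13.72
position: [0.4842, 0.1189, 0.0441]
eef_rot: [-3.141, -0.001, 0.285]
wrist_force: [-0.2, -0.3, -0.4]
gripper_width: 0.0573
grip_force: 0.0
clock: 14.05
position: [0.4841, 0.1189, 0.0439]
eef_rot: [-3.141, -0.0, 0.285]
wrist_force: [-1.0, 0.7, 5.5]
gripper_width: 0.0519
grip_force: 34.9
```

```bash

python3 -m handwheel '[[0,[0,0,0.2],0],[0,[0,0,0.2],0],[0,[0,0,0.2],0]]' 45; python3 -m handwheel '[[0,[0,0,0.3],0],[0,[0,0,0.3],0],[0,[0,0,0.4],0],[0,[0,0,0.5],0]]';python3 -m handwheel '[[0,[0,0,1],0],[0,[0,0,1.5],0],[0,[0,0,1.5],0],[0,[0,0,0],0],[0,[0,0,0],0]]'; python3 t.py
```

```text
clock: 14.3
position: [0.4835, 0.1187, 0.0495]
eef_rot: [3.141, 0.001, 0.285]
wrist_force: [1.1, 0.5, -5.2]
gripper_width: 0.0513
grip_force: 44.9
clock: 14.63
position: [0.4839, 0.1187, 0.0651]
eef_rot: [3.142, 0.0, 0.285]
wrist_force: [-0.5, -0.7, -2.6]
gripper_width: 0.0516
grip_force: 44.9
clock: 15.05
position: [0.4845, 0.1191, 0.1055]
eef_rot: [-3.141, -0.002, 0.285]
wrist_force: [-0.1, 0.4, -3.5]
gripper_width: 0.0516
grip_force: 44.9
yaw 16.33 tz [0.052 0.17  0.009] F [-0.1  0.4 -3.5] 0.051627120583732665
```

```bash

python3 -m handwheel '[[0,[0,-0.8,0.5],0],[0,[0.1,-1.6,0],0],[0,[0.1,-2.4,0],-1],[0,[0.1,-2.5,0],-1],[0,[0.1,-2.5,0],-1]]'; python3 -m handwheel '[[0,[0.1,-2.5,0],-1],[0,[0.1,-2.5,0],0],[0,[0.1,-2.5,0],0],[0,[0.1,-2.5,0],0],[0,[0.1,-2.0,0],0]]';python3 -m handwheel '[[0,[0,-1.0,0],0],[0,[0,-0.4,0],0],[0,[0,0,0],0],[0,[0,0,0],0],[0,[0,0,0],0]]'; python3 t.py; python3 - <<'E'
from h import *
a=snap('scene',None)[170:320,270:430,::-1];cv2.imwrite('pics/f.png',cv2.resize(a,None,fx=4,fy=4,interpolation=cv2.INTER_CUBIC))
snap('top',None)
for cam in('scene','top'):
  for t in('tray_in','timer','timer_center','dial_grip'):
    for r in pinpoint(cam,t)[:1]: print(cam,t,np.round(r['point'],4),round(r['conf'],2))
E
```

```text
clock: 15.47
position: [0.4872, 0.0192, 0.1093]
eef_rot: [3.141, 0.001, 0.232]
wrist_force: [0.5, -0.1, -2.6]
gripper_width: 0.0516
grip_force: 44.9
clock: 15.88
position: [0.4919, -0.102, 0.1094]
eef_rot: [3.141, 0.001, 0.213]
wrist_force: [0.5, 0.1, -2.5]
gripper_width: 0.0518
grip_force: 44.9
clock: 16.3
position: [0.4929, -0.1116, 0.1094]
eef_rot: [-3.141, 0.0, 0.217]
wrist_force: [0.4, -1.0, -1.8]
gripper_width: 0.0515
grip_force: 44.9
yaw 12.44 tz [-0.014  0.139 -0.048] F [ 0.4 -1.  -1.8] 0.05147690900666204
scene tray_in [ 0.4931 -0.1139  0.008 ] 0.91
scene timer [ 0.4888 -0.1148  0.0834] 0.91
scene timer_center [ 0.4903 -0.1088  0.1103] 0.66
scene dial_grip [ 0.4905 -0.111   0.1558] 0.62
top tray_in [ 0.4927 -0.1162  0.0036] 0.78
top dial_grip [ 0.4917 -0.114   0.0069] 0.56
```

View pics/f.png

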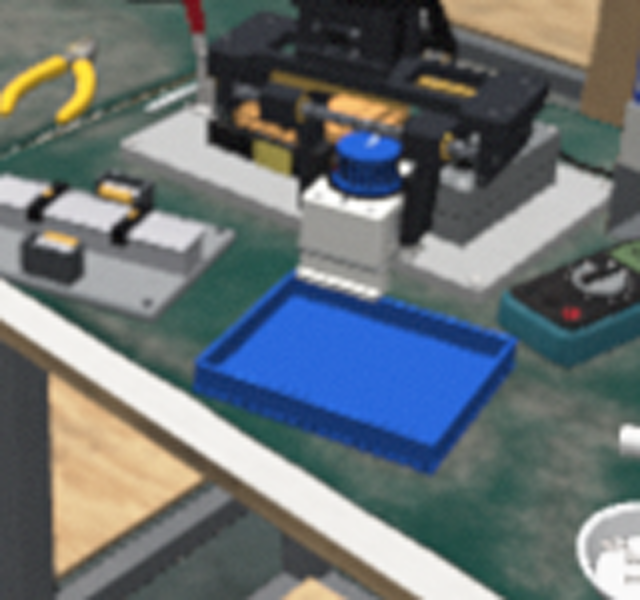

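The module hangs upright in the grip above the tray, with its feet at (340,280), the dial on top at (370,160) and the tray floor at (360,360). Pinpoint puts the feet at z≈0.083, so there was no slip. Now I lower it.

```bash

python3 -m handwheel '[[0,[0,-0.25,-1],0],[0,[0,0,-2],0],[0,[0,0,-2],0],[0,[0,0,-1.2],0],[0,[0,0,-0.6],0]]'; python3 -m handwheel '[[0,[0,0,-0.4],0],[0,[0,0,-0.2],0],[0,[0,0,0],0],[0,[0,0,0],0]]'; python3 -m handwheel '[[0,[0,0,-0.15],0],[0,[0,0,-0.15],0],[0,[0,0,0],0]]'
```

```text
clock: 17.22
position: [0.4917, -0.1157, 0.0398]
eef_rot: [-3.141, 0.003, 0.215]
wrist_force: [-0.2, 0.0, -2.1]
gripper_width: 0.0515
grip_force: 44.9
clock: 17.55
position: [0.4935, -0.1159, 0.0363]
eef_rot: [3.141, -0.001, 0.215]
wrist_force: [-0.4, -0.6, -2.4]
gripper_width: 0.0521
grip_force: 44.9
clock: 17.8
position: [0.4931, -0.1156, 0.0328]
eef_rot: [-3.142, -0.0, 0.215]
wrist_force: [0.1, 0.1, -3.0]
gripper_width: 0.0517
grip_force: 44.9
```

Predicted contact is at TCP z≈0.030.

```bash

python3 -m handwheel '[[0,[0,0,-0.1],0],[0,[0,0,-0.1],0],[0,[0,0,0],0]]'|grep -E "pos|wrist"; python3 -m handwheel '[[0,[0,0,-0.07],0],[0,[0,0,0],0]]'|grep -E "pos|wrist"; python3 -m handwheel '[[0,[0,0,-0.07],0],[0,[0,0,0],0]]'|grep -E "pos|wrist"
```

```text
position: [0.4929, -0.1157, 0.0306]
wrist_force: [-0.3, -0.3, -2.1]
position: [0.493, -0.1157, 0.03]
wrist_force: [0.6, -0.2, -2.4]
position: [0.493, -0.1158, 0.0299]
wrist_force: [-2.4, 2.1, 8.2]
```

Contact shows as +8 N on the floor. Release, then retreat straight up.

```bash

python3 -m handwheel '[[0.25,[0,0,0],0],[0.3,[0,0,0],0],[0.5,[0,0,0],0],[0.7,[0,0,0],0],[0.7,[0,0,0],0]]'; python3 -m handwheel '[[0.7,[0,0,1],0],[0.7,[0,0,2],0],[0.7,[0,0,3],0],[0.7,[0,0,4],0],[0.7,[0,0,3],0]]';  python3 -m handwheel '[[0.7,[0,3,0],0],[0.7,[0,4,0],0],[0.7,[0,4,0],0],[0.7,[0,4,0],0],[0.7,[0,4,0],0]]'; python3 -m handwheel '[[0.7,[0,3,0],0],[0.7,[0,0,0],0],[0.7,[0,0,0],0]]'
python3 - <<'E'
from h import *
b=snap('top',None);a=snap('scene',None)
x=cv2.resize(b[185:245,345:420,::-1],None,fx=6,fy=6,interpolation=cv2.INTER_CUBIC)
y=cv2.resize(a[220:290,310:405,::-1],(342,252),interpolation=cv2.INTER_CUBIC)
o=np.zeros((360,800,3),np.uint8);o[:x.shape[0],:x.shape[1]]=x;o[:252,455:797]=y;cv2.imwrite('pics/g.png',o)
for cam in('scene','top'):
  for t in('timer','dial_grip'):
    for r in pinpoint(cam,t)[:1]: print(cam,t,np.round(r['point'],4),round(r['conf'],2))
E
```

```text
clock: 18.8
position: [0.493, -0.1158, 0.0293]
eef_rot: [3.141, 0.0, 0.215]
wrist_force: [0.1, 0.2, -0.2]
gripper_width: 0.0738
grip_force: 0.0
clock: 19.22
position: [0.4929, -0.1163, 0.162]
eef_rot: [3.141, -0.001, 0.214]
wrist_force: [0.7, 0.4, 0.7]
gripper_width: 0.0752
grip_force: 0.0
clock: 19.63
position: [0.4927, 0.0761, 0.1602]
eef_rot: [-3.141, -0.001, 0.214]
wrist_force: [1.7, 0.1, 0.5]
gripper_width: 0.0754
grip_force: 0.0
clock: 19.88
position: [0.4928, 0.1061, 0.1597]
eef_rot: [-3.141, -0.0, 0.219]
wrist_force: [0.8, -1.3, -0.2]
gripper_width: 0.0747
grip_force: 0.0
scene timer [ 0.4925 -0.1167  0.0015] 0.71
scene dial_grip [ 0.4941 -0.1182  0.0743] 0.47
top timer [ 0.4922 -0.116   0.    ] 0.86
top dial_grip [ 0.4914 -0.1151  0.07  ] 0.61
```

View pics/g.png

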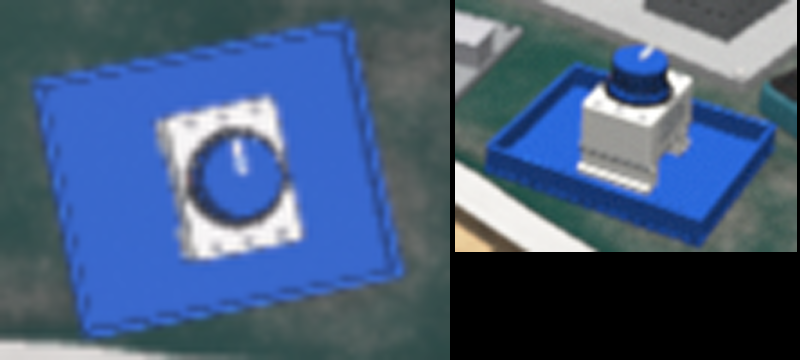

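The module stands upright mid-tray at (235,180). Its pointer runs from (243,172) to (237,143), about 12° counter-clockwise, along the module's +x (yaw 12°), so the dial is still on click 4. The gripper is clear.

```bash
python3 -c "
from workcell import close_job
print(close_job())"
```

```text
the job is handed in; nothing more can be done
None
```

The job is handed in: the dial went to its counter-clockwise stop and then four clicks clockwise on the rail, and the module now stands upright on the blue tray floor, still on the fourth click, at about 20 s of the 72 s allowed.

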